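# Turn up the desk speaker with a light stroke

## Robot

A 6-joint arm with a two-finger parallel gripper is mounted at the origin on the work surface. World frame = base frame: x ahead of the robot, y to its left, z up, the work surface at z = 0. Lengths are in m, angles in rad, forces in N, time in s.
With the tool pointing down it reaches from about 0.3 to 0.75 m from the base axis. Payload 8.5 kg.
Tool frame: the origin (TCP) lies midway between the tips of the shut fingers; the grasp point (between the pads) lies r.grip_depth behind it (r.grip_depth is the distance from the TCP to the grasp point, in m); x points along the fingers, z is the direction in which the jaws open and shut, and the axes are right-handed (so a half turn about x gives the same grasp; the last joint's range is limited). The gripper opens to 88 mm and grips with 3 to 60 N. Pads are 18 mm wide; open, the fingers measure 123 mm over their backs; the gripper's body (75 mm by 187 mm) begins 45 mm behind the grasp point.
Start: joints at [1.015, 0.381, 1.297, -0, 1.464, -0.215], TCP at [0.184, 0.518, 0.239] pointing down, gripper open.
Joint ranges: [-3.11, 3.11], [-0.89, 2.33], [0.22, 2.48], [-1.42, 4.56], [0.17, 2.85], [-2.88, 2.88]. Speed limits (rad/s): [2.39, 2.39, 3.14, 3.14, 3.14, 3.14].

## Interface

Orientations are given as a unit quaternion [x, y, z, w].
In Python, from bench import r, optics, ticket gives the robot as it stands.
- The arm moves only by the shell command python3 -m jog 'ROWS' [FORCE]. ROWS is a JSON object of lists of equal length, an entry for each row: "linear": the shift along the tool's x, y, z in m, a list of three; "delta_rot": the turn, a rotation vector about the tool's x, y, z in degrees, a list of three; "gripper": the finger opening in m, from 0 to 0.0881. In form: {"linear": [[x, y, z], ...], "delta_rot": [[ax, ay, az], ...], "gripper": [gripper, ...]}. A call has 1 to 12 rows; each row is the pose to reach, as a shift and turn from the pose commanded when the call began, along the tool's axes at that moment; what a row does not reach only later rows make up. A row lasts 1/12 s, in which the tool goes at most 41.7 mm and 7.16 degrees, less where a joint would pass 70% of its speed; a pose out of reach is approached as far as the arm can. A call with a gripper value outside its range is refused whole. The fingers move at their own pace and stop on an object; FORCE is the grip in N (left out, the last holds). Time passes only in rows, so rows that repeat a pose let the fingers close. It gives the time, the measured TCP pose, the force and the opening at its end, in the units of the state.
- r.observe(): the state, without advancing time (a new reading comes with each control period).
- optics.camera(name): name is "scene" or "top"; returns a dict with "img" (400x640x3 uint8, red, green, blue), "range_z" (400x640 float32, m along the optical axis (not along the pixel's ray), 0 where there is no reading), "intrinsics" (3x3 intrinsics, pixels), "k1" (the pictures are not rectified: a ray, as slopes to the right and down, at radius r is drawn at 1 + k1 r^2 times it, then the intrinsics apply), "origin" and "rotation" of the camera in the world. Camera axes: x right, y down, z forward; pixel columns grow to the right and rows downward; lengths in m; the calibration is good to about 2 mm. A picture is of the moment at which its call begins.
- ticket.close_job(): hands the job in, once; it reports no verdict.
The state is a dict: "t": time; "joint_positions": joint angles; "joint_velocities": joint speeds; "effort": joint torques, N m; "ee_pos": TCP position; "tool_rot": TCP orientation; "wrist_force": force on the tool from outside, world axes, zero at the start; "ft_torque": the same for the moment, N m; "width": finger opening in m.
Only numpy, scipy, OpenCV 4.12 (cv2) and the standard library are available. Lean on these libraries where they do the work, as an engineer would, in place of code of your own. Each camera call takes 0.05 s, during which the arm holds its last target. There are 200 camera calls.

## Task

Turn up the volume of the round speaker on the weight-room desk: set your fingertips lightly on the smallest dot of its curved white touch strip, stroke along it so that they touch every dot in order of size, and finish holding the fingertips at rest on the largest dot, still touching lightly. Do not press the strip in hard. Pick nothing up, and leave the tape roll, the glass mug, the mouse and the dumbbell where they are.

Things in the scene. Friction and masses are not known exactly. Their poses are not given: they have to be found in the camera images.
- speaker: Round black desk speaker, fixed to the desk, a disc 236 mm across and 55 mm high. Origin: centre of its underside on the desk, z up. Its curved white touch strip is an arc about this centre: middle line at radius 80 mm, 40 mm wide (radius 60 to 100 mm), 150 degrees long plus round ends, centred on the speaker's own +x direction, with a flat level top 63 mm above the desk, 8 mm proud of the speaker's top. It can lie turned any way.
- strip (a joint): How far the touch strip is pressed in, in m: the whole strip moves straight down on springs. 0 is free, 0.008 is fully in. It begins to give at about 0.5 N and then sinks about 1.1 mm for each further newton. Touching lightly means sunk by 0.3 to 5.5 mm (about 0.8 to 5.5 N); deeper counts as pressed in hard.
- dot1 (a point): Centre of dot 1 of 7 on top of the touch strip (at the free strip's top surface, 63 mm above the desk): flat black dot 6 mm across (the smallest, at one end; start here). The dots are flush marks, 25 degrees or 35 mm apart along the strip's middle line, growing by 3 mm each. The fingertips count as on a dot when the middle of the fingers is within 13 mm of its centre seen from above, fingers upright.
- dot2 (a point): Centre of dot 2 of 7 on top of the touch strip (at the free strip's top surface, 63 mm above the desk): flat black dot 9 mm across.
- dot3 (a point): Centre of dot 3 of 7 on top of the touch strip (at the free strip's top surface, 63 mm above the desk): flat black dot 12 mm across.
- dot4 (a point): Centre of dot 4 of 7 on top of the touch strip (at the free strip's top surface, 63 mm above the desk): flat black dot 15 mm across.
- dot5 (a point): Centre of dot 5 of 7 on top of the touch strip (at the free strip's top surface, 63 mm above the desk): flat black dot 18 mm across.
- dot6 (a point): Centre of dot 6 of 7 on top of the touch strip (at the free strip's top surface, 63 mm above the desk): flat black dot 21 mm across.
- dot7 (a point): Centre of dot 7 of 7 on top of the touch strip (at the free strip's top surface, 63 mm above the desk): flat black dot 24 mm across (the largest, at the other end; finish here).
- tape: Loose roll of grey sports tape standing on end on the middle of the speaker's top, inside the arc: 54 mm across, 36 mm hole, 38 mm high. Origin: centre of its underside (55 mm above the desk). Bystander.
- mug: Loose glass mug on the desk beside the speaker, 80 mm across, 100 mm high, handle at its own +y. Origin: centre of its underside. Bystander.
- mouse: Loose black computer mouse on the desk, 105 x 60 x 34 mm. Origin: centre of its underside. Bystander.
- dumbbell: Loose small dumbbell on the desk, 170 mm long along its own y, 58 mm high, black ends and steel bar. Origin: under its middle, on the desk. Bystander.
Mind the look-alikes: they are no part of the job. Leave any blue, pink or red look-alike of the speaker alone.

How it is judged:
By the outcome, as a careful person would: the job done as asked, in the order asked, and still so for the second after the job is handed in, while the arm keeps its last pose, push and grip.
It also fails if it takes over 42 s, if anything falls off the work surface, if the arm or the gripper's body presses on something with over 40 N, if the wrist force passes 120 N, or if a joint passes its speed limit or range.

## Working session

There is one attempt and no reset: what is moved stays moved. The work goes in short steps, Python scripts to look and compute and a shell command to move; the robot and the scene stay as the last step left them, time stands still between calls to the robot, and variables do not carry over. Pictures are saved under pics/ and viewed, about 8 in all and at most 12, crops included, and the job is handed in when it is done.

```bash
mkdir -p pics
python3 - <<'E'
from bench import r,optics
import cv2,numpy as np
print(r.observe(), r.grip_depth)
for n in ["top","scene"]:
    c=optics.camera(n); np.savez(f"{n}0.npz",**c); cv2.imwrite(f"pics/{n}0.png",c["img"][...,::-1]); print(c["intrinsics"],c["k1"],c["origin"],c["rotation"])
E
```

```text
{'t': 0.0, 'joint_positions': array([ 1.01465401e+00,  3.81198165e-01,  1.29825462e+00, -1.04214517e-05,
        1.46362747e+00, -2.15309787e-01]), 'joint_velocities': array([-3.26396224e-04,  5.87372596e-05,  1.66284912e-03,  5.25801663e-04,
       -1.80804800e-04, -9.08718873e-05]), 'effort': array([-1.35839600e-03, -4.37940681e+01, -2.24555522e+01,  7.12912856e-02,
        3.52290273e-02, -9.66138077e-05]), 'ee_pos': array([0.18370388, 0.5181087 , 0.23813869]), 'tool_rot': array([-0.40816907,  0.57803611,  0.40775301,  0.57706997]), 'wrist_force': array([-0.2907845 ,  1.22425435, -0.12283226]), 'ft_torque': array([-0.03065616,  0.08038478,  0.01168416]), 'width': 0.08807454451608177} 0.0187
[[496.42273035   0.         316.41108985]
 [  0.         496.42273035 200.15807826]
 [  0.           0.           1.        ]] -0.13726005077320344 [0.38417172 0.07710465 1.2333405 ] [ 0.71118876 -0.69908303  0.05308669 -0.05172302]
[[415.16917742   0.         323.77135709]
 [  0.         415.16917742 201.58817821]
 [  0.           0.           1.        ]] -0.006870954836969869 [1.22523886 0.56794981 0.74502537] [ 0.41932549  0.80214103 -0.3811605  -0.18828852]
```

View pics/top0.png

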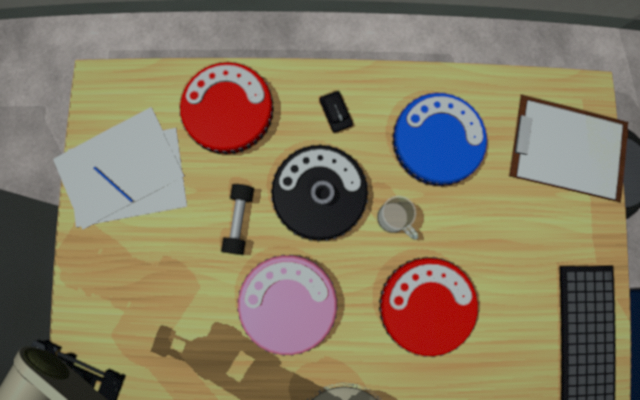

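View pics/scene0.png

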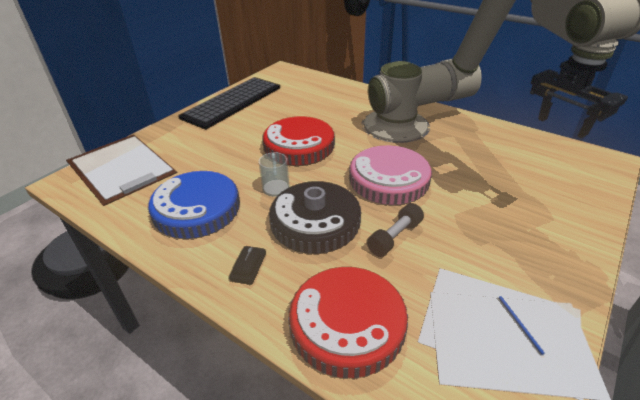

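The candidates are the black speaker at top (320,192), red at (227,107) and (429,306), blue at (440,139) and pink at (288,305). The black one fits because it has the white strip and the tape roll on it. I'll confirm it in a crop and measure it.

```bash
cat > h.py <<'E'
import numpy as np,cv2
from scipy.spatial.transform import Rotation as R
def plane(c,uv,z):
    K=c["intrinsics"]; uv=np.array(uv,float).reshape(-1,1,2)
    n=cv2.undistortPoints(uv,K,np.array([float(c["k1"]),0,0,0,0])).reshape(-1,2)
    q=c["rotation"]; M=R.from_quat(q).as_matrix() if np.size(q)==4 else q
    d=np.c_[n,np.ones(len(n))]@M.T; o=c["origin"]
    return (o+d*((z-o[2])/d[:,2])[:,None])
E
python3 - <<'E'
import numpy as np,cv2
from h import *
c=dict(np.load("top0.npz")); im=c["img"]
x0,y0=265,135; crop=im[y0:250,x0:375]
cv2.imwrite("pics/crop.png",cv2.resize(crop,None,fx=5,fy=5,interpolation=cv2.INTER_CUBIC)[...,::-1])
S=8
g=cv2.cvtColor(cv2.resize(crop,None,fx=S,fy=S,interpolation=cv2.INTER_CUBIC),cv2.COLOR_RGB2GRAY)
m=(g>130).astype(np.uint8)
n,l,st,ce=cv2.connectedComponentsWithStats(m); i=1+np.argmax(st[1:,4]); m=(l==i).astype(np.uint8)
cs,h=cv2.findContours(m,cv2.RETR_CCOMP,cv2.CHAIN_APPROX_NONE)
for k,ct in enumerate(cs):
    M=cv2.moments(ct); 
    if M["m00"]<10: continue
    uv=np.array([M["m10"],M["m01"]])/M["m00"]; uv=(uv+.5)/S-.5+[x0,y0]
    print(h[0][k][3],M["m00"]/S/S,uv,plane(c,uv,.063)[0])
outer=max(cs,key=len)
P=plane(c,(outer.reshape(-1,2)+.5)/S-.5+[x0,y0],.063)[:,:2]
# fit stadium arc: distance to arc middle line = 20 mm
from scipy.optimize import least_squares
def res(p):
    d=P-p[:2]; a=np.arctan2(d[:,1],d[:,0])-p[2]; a=(a+np.pi)%(2*np.pi)-np.pi
    a=np.clip(a,-1.309,1.309)+p[2]
    q=p[:2]+.08*np.c_[np.cos(a),np.sin(a)]
    return np.hypot(*(P-q).T)-p[3]
s=least_squares(res,[*P.mean(0)-[.05,0],0,.02],loss="soft_l1",f_scale=.002)
p=s.x;print("fit",p,np.degrees(p[2]),np.std(s.fun))
for a in range(-75,80,25):
    t=p[2]+np.radians(a); print(a,p[:2]+.08*np.array([np.cos(t),np.sin(t)]))
E
```

```text
-1 12578.8671875 [319.67737966 192.18575518] [0.5784967  0.06885238 0.063     ]
0 8042.859375 [321.23925034 193.02447589] [0.57653124 0.06508907 0.063     ]
fit [0.5325297  0.06596924 0.02080319 0.11145812] 1.1919350978348227 0.025922045740102387
-75 [ 0.55483818 -0.0108574 ]
-50 [0.58521639 0.00576863]
-25 [0.60572193 0.03367531]
0 [0.61251239 0.06763337]
25 [0.60431534 0.1012796 ]
50 [0.58266678 0.12830922]
75 [0.55162331 0.14365729]
```

View pics/crop.png

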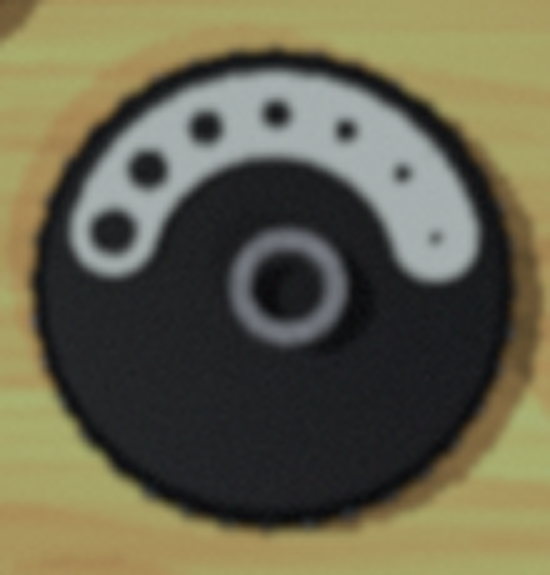

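The crop confirms it: black body, white strip, tape in the middle. Dot 1 is at crop (435,238) on the right, and dot 7 at (113,231) on the left. The mask leaked into the desk, so I'll refit it using saturation.

Run:
```python
import numpy as np,cv2
from h import *
from scipy.optimize import least_squares
from bench import r
c=dict(np.load("top0.npz")); im=c["img"]
x0,y0=265,135; S=5
b=cv2.resize(im[y0:250,x0:375],None,fx=S,fy=S,interpolation=cv2.INTER_CUBIC)
hsv=cv2.cvtColor(b,cv2.COLOR_RGB2HSV)
m=((hsv[...,2]>110)&(hsv[...,1]<60)).astype(np.uint8)
n,l=cv2.connectedComponents(m); m=(l==l[85,330]).astype(np.uint8)
cs,h=cv2.findContours(m,cv2.RETR_CCOMP,cv2.CHAIN_APPROX_NONE)
w=lambda q:plane(c,(np.asarray(q,float).reshape(-1,2)+.5)/S-.5+[x0,y0],.063)[:,:2]
P=w(max(cs,key=len))
def res(p):
    d=P-p[:2]; a=np.arctan2(d[:,1],d[:,0])-p[2]; a=(a+np.pi)%(2*np.pi)-np.pi
    a=np.clip(a,-1.309,1.309)+p[2]
    return np.hypot(*(P-p[:2]-.08*np.c_[np.cos(a),np.sin(a)]).T)-p[3]
s=least_squares(res,[.54,.07,0,.02],loss="soft_l1",f_scale=.002);p=s.x
print("fit",p,np.degrees(p[2]),np.std(s.fun))
T=np.array([p[:2]+.08*np.array([np.cos(t),np.sin(t)]) for t in p[2]+np.radians(np.arange(-75,80,25))])
vis=w([[435,238],[403,174],[346,130],[277,114],[206,127],[148,169],[113,231]])
print(np.c_[T,vis].round(4)); np.save("dots.npy",T)
print("tape",plane(c,[[265+289/5,135+285/5]],.093),"mug",plane(c,[[396,213]],.1))
o=r.observe();M=R.from_quat(o["tool_rot"]).as_matrix();print(M.round(3))
D=np.c_[T,np.full(7,.063)]
print("tool shift to dots from here\n",((D-o["ee_pos"])@M).round(4))
```

```text
fit [ 0.58383804  0.07000397 -0.00088216  0.02064033] -0.05054424613994219 0.0002650372397964002
[[ 0.6045 -0.0073  0.6041 -0.0074]
 [ 0.6352  0.0087  0.6352  0.0083]
 [ 0.6563  0.0361  0.6564  0.036 ]
 [ 0.6638  0.0699  0.6637  0.0694]
 [ 0.6564  0.1037  0.6567  0.1036]
 [ 0.6353  0.1312  0.6355  0.1311]
 [ 0.6046  0.1473  0.6048  0.1472]]
tape [[0.5740811 0.0618004 0.093    ]] mug [[ 0.52679197 -0.10790189  0.1       ]]
[[-0.001 -0.942  0.334]
 [-0.001  0.334  0.942]
 [-1.     0.    -0.001]]
tool shift to dots from here
 [[ 0.1755 -0.5722 -0.3544]
 [ 0.1755 -0.5959 -0.3291]
 [ 0.1754 -0.6066 -0.2961]
 [ 0.1754 -0.6024 -0.2618]
 [ 0.1753 -0.584  -0.2324]
 [ 0.1753 -0.555  -0.2135]
 [ 0.1753 -0.5207 -0.2087]]
```

```bash
python3 -m jog '{"linear":[[0,-0.01,-0.006],[0,-0.034,-0.021],[0,-0.060,-0.037],[0,-0.086,-0.053],[0,-0.112,-0.069],[0,-0.138,-0.085],[0,-0.164,-0.102],[0,-0.190,-0.118],[0,-0.216,-0.134],[0,-0.242,-0.150],[0,-0.268,-0.166],[0,-0.286,-0.177]],"delta_rot":[[-1,0,0],[-2.5,0,0],[-4.5,0,0],[-6.5,0,0],[-8.5,0,0],[-10.5,0,0],[-12.5,0,0],[-14.5,0,0],[-16.5,0,0],[-18,0,0],[-19,0,0],[-19.5,0,0]],"gripper":[0,0,0,0,0,0,0,0,0,0,0,0]}' 10
cat > st.py <<'E'
from bench import r
import numpy as np
from h import *
o=r.observe();M=R.from_quat(o["tool_rot"]).as_matrix();T=np.load("dots.npy")
print(o["t"],o["ee_pos"].round(4),o["wrist_force"].round(2),o["width"]);print(M.round(3))
print(((np.c_[T,np.full(7,.063)]-o["ee_pos"])@M).round(4))
E
python3 st.py
```

```text
t: 1.1
ee_pos: [0.3954, 0.254, 0.2385]
tool_rot: [-0.5, 0.5, 0.5, 0.5]
wrist_force: [-0.6, 0.8, -0.2]
width: 0.0104
1.1 [0.3954 0.254  0.2385] [-0.62  0.83 -0.23] 0.010368092387632236
[[-0.    -1.     0.001]
 [-0.     0.001  1.   ]
 [-1.     0.    -0.   ]]
[[ 0.1756 -0.2094 -0.261 ]
 [ 0.1756 -0.2401 -0.2451]
 [ 0.1755 -0.2612 -0.2176]
 [ 0.1755 -0.2687 -0.1838]
 [ 0.1755 -0.2612 -0.15  ]
 [ 0.1755 -0.2401 -0.1225]
 [ 0.1755 -0.2094 -0.1065]]
```

```bash
python3 -m jog '{"linear":[[0,-0.010,-0.012],[0,-0.035,-0.043],[0,-0.060,-0.074],[0,-0.085,-0.105],[0,-0.110,-0.136],[0,-0.135,-0.167],[0,-0.160,-0.198],[0,-0.182,-0.226],[0,-0.200,-0.249],[0.02,-0.2094,-0.261],[0.055,-0.2094,-0.261],[0.09,-0.2094,-0.261]],"delta_rot":[[0,0,0],[0,0,0],[0,0,0],[0,0,0],[0,0,0],[0,0,0],[0,0,0],[0,0,0],[0,0,0],[0,0,0],[0,0,0],[0,0,0]],"gripper":[0,0,0,0,0,0,0,0,0,0,0,0]}'
python3 -m jog '{"linear":[[0.02,0,0],[0.04,0,0],[0.05,0,0],[0.06,0,0],[0.06,0,0],[0.06,0,0]],"delta_rot":[[0,0,0],[0,0,0],[0,0,0],[0,0,0],[0,0,0],[0,0,0]],"gripper":[0,0,0,0,0,0]}'
python3 st.py
python3 - <<'E'
from bench import optics
import cv2
a=optics.camera("top")["img"][130:255,260:420]; b=optics.camera("scene")["img"][140:260,220:400]
cv2.imwrite("pics/pre.png",cv2.vconcat([cv2.resize(a,(480,375)),cv2.resize(b,(480,320))])[...,::-1][:600] if 0 else cv2.hconcat([cv2.resize(a,(400,312)),cv2.resize(b,(400,312))])[...,::-1])
E
```

```text
t: 2.1
ee_pos: [0.6041, -0.0063, 0.1477]
tool_rot: [-0.5, 0.5, 0.499, 0.501]
wrist_force: [0.8, -0.1, -1.3]
width: 0.0004
t: 2.6
ee_pos: [0.6037, -0.0052, 0.0892]
tool_rot: [-0.5, 0.5, 0.5, 0.5]
wrist_force: [0.6, 0.7, 1.3]
width: 0.0002
2.6 [ 0.6037 -0.0052  0.0892] [0.63 0.67 1.25] 0.00020829799608936716
[[ 0. -1.  0.]
 [-0.  0.  1.]
 [-1. -0. -0.]]
[[ 0.0262 -0.0007 -0.0021]
 [ 0.0262 -0.0314  0.0139]
 [ 0.0262 -0.0525  0.0413]
 [ 0.0262 -0.06    0.0751]
 [ 0.0262 -0.0526  0.109 ]
 [ 0.0262 -0.0315  0.1364]
 [ 0.0262 -0.0008  0.1525]]
```

View pics/pre.png

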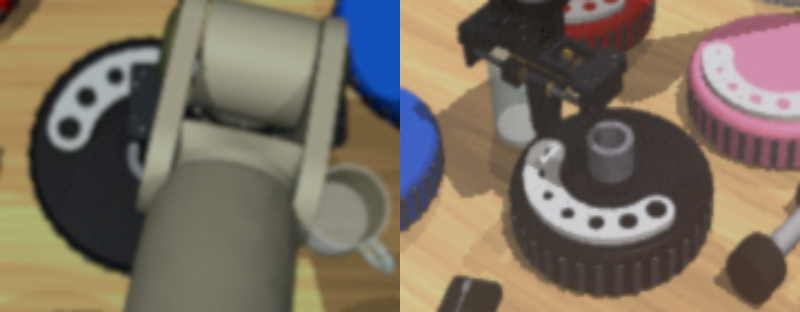

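The scene view shows the shut fingers right over dot 1's end of the strip, clear of the tape and mug. Descending while watching the force.

```bash
python3 -m jog '{"linear":[[0.008,0,-0.001],[0.014,0,-0.002],[0.018,0,-0.002],[0.021,0,-0.002],[0.021,0,-0.002],[0.021,0,-0.002]],"delta_rot":[[0,0,0],[0,0,0],[0,0,0],[0,0,0],[0,0,0],[0,0,0]],"gripper":[0,0,0,0,0,0]}'
for i in 1 2 3; do python3 -m jog '{"linear":[[0,0,0]],"delta_rot":[[0,0,0]],"gripper":[0]}'; done
for i in 1 2 3 4; do python3 -m jog '{"linear":[[0.0005,0,0],[0.001,0,0],[0.001,0,0]],"delta_rot":[[0,0,0],[0,0,0],[0,0,0]],"gripper":[0,0,0]}'; done
```

```text
t: 3.2
ee_pos: [0.6035, -0.0071, 0.0676]
tool_rot: [-0.5, 0.5, 0.5, 0.5]
wrist_force: [0.3, 0.7, -0.0]
width: 0.0001
t: 3.28
ee_pos: [0.6036, -0.0072, 0.0679]
tool_rot: [-0.5, 0.5, 0.5, 0.5]
wrist_force: [0.5, -0.7, -0.1]
width: 0.0003
t: 3.37
ee_pos: [0.6036, -0.0072, 0.068]
tool_rot: [-0.5, 0.5, 0.5, 0.5]
wrist_force: [0.2, 0.9, -0.0]
width: 0.0005
t: 3.45
ee_pos: [0.6036, -0.0072, 0.068]
tool_rot: [-0.5, 0.5, 0.5, 0.5]
wrist_force: [0.1, 0.9, 0.1]
width: 0.0003
t: 3.7
ee_pos: [0.6034, -0.0071, 0.0667]
tool_rot: [-0.5, 0.5, 0.5, 0.5]
wrist_force: [0.4, -0.8, 0.5]
width: 0.0005
t: 3.95
ee_pos: [0.6035, -0.0071, 0.0656]
tool_rot: [-0.5, 0.5, 0.5, 0.5]
wrist_force: [-0.3, -0.8, -0.6]
width: 0.0002
t: 4.2
ee_pos: [0.6034, -0.0071, 0.0646]
tool_rot: [-0.5, 0.5, 0.5, 0.5]
wrist_force: [-0.7, -0.5, -1.1]
width: 0.0005
t: 4.45
ee_pos: [0.6035, -0.0071, 0.0636]
tool_rot: [-0.5, 0.5, 0.5, 0.5]
wrist_force: [-0.9, 0.2, 0.2]
width: 0.0004
```

```bash
for i in 1 2 3; do python3 -m jog '{"linear":[[0.0005,0,0],[0.001,0,0],[0.001,0,0]],"delta_rot":[[0,0,0],[0,0,0],[0,0,0]],"gripper":[0,0,0]}'; done
for i in 1 2 3; do python3 -m jog '{"linear":[[0,0,0],[0,0,0]],"delta_rot":[[0,0,0],[0,0,0]],"gripper":[0,0]}'|grep -E 'pos|force'; done
```

```text
t: 4.7
ee_pos: [0.6035, -0.0072, 0.0628]
tool_rot: [-0.5, 0.5, 0.5, 0.5]
wrist_force: [-0.2, -0.6, 0.5]
width: 0.0002
t: 4.95
ee_pos: [0.6035, -0.0072, 0.0618]
tool_rot: [-0.5, 0.5, 0.5, 0.5]
wrist_force: [0.4, 0.9, 1.6]
width: 0.0003
t: 5.2
ee_pos: [0.6035, -0.0072, 0.0608]
tool_rot: [-0.5, 0.5, 0.5, 0.5]
wrist_force: [-0.4, -0.1, 3.6]
width: 0.0005
ee_pos: [0.6035, -0.0072, 0.0609]
wrist_force: [-1.1, 0.4, 3.2]
ee_pos: [0.6035, -0.0072, 0.0608]
wrist_force: [1.0, -0.3, 2.8]
ee_pos: [0.6035, -0.0072, 0.0608]
wrist_force: [-0.0, -0.1, 3.0]
```

Contact on dot 1 is light: about 3 N, with the strip sunk about 2.5 mm. Stroking 50° to dot 3.

```bash
python3 -m jog '{"linear":[[0,-0.0067,0.0021],[0,-0.0131,0.0048],[0,-0.0193,0.008],[0,-0.0252,0.0117],[0,-0.0307,0.016],[0,-0.0359,0.0207],[0,-0.0406,0.0258],[0,-0.0448,0.0314],[0,-0.0486,0.0373],[0,-0.0518,0.0435],[0,-0.0518,0.0435],[0,-0.0518,0.0435]],"delta_rot":[[0,0,0],[0,0,0],[0,0,0],[0,0,0],[0,0,0],[0,0,0],[0,0,0],[0,0,0],[0,0,0],[0,0,0],[0,0,0],[0,0,0]],"gripper":[0,0,0,0,0,0,0,0,0,0,0,0]}'; python3 st.py
```

```text
t: 6.7
ee_pos: [0.6557, 0.0373, 0.0609]
tool_rot: [-0.5, 0.499, 0.5, 0.5]
wrist_force: [0.7, 1.3, 2.2]
width: 0.0005
6.7 [0.6557 0.0373 0.0609] [0.66 1.26 2.22] 0.0004597949501738538
[[ 0.001 -1.    -0.   ]
 [ 0.001 -0.     1.   ]
 [-1.    -0.001  0.001]]
[[-0.0022  0.0513 -0.0446]
 [-0.0022  0.0205 -0.0286]
 [-0.0021 -0.0006 -0.0012]
 [-0.0021 -0.0081  0.0327]
 [-0.0021 -0.0006  0.0665]
 [-0.0021  0.0204  0.094 ]
 [-0.0021  0.0511  0.11  ]]
```

```bash
python3 -m jog '{"linear":[[0.0002,-0.0027,0.0064],[0.0003,-0.0048,0.0130],[0.0003,-0.0063,0.0197],[0.0003,-0.0072,0.0264],[0.0003,-0.0075,0.0333],[0.0003,-0.0072,0.0402],[0.0003,-0.0063,0.047],[0.0003,-0.0048,0.0537],[0.0003,-0.0027,0.0603],[0.0003,0,0.0666],[0.0003,0,0.0666],[0.0003,0,0.0666]],"delta_rot":[[0,0,0],[0,0,0],[0,0,0],[0,0,0],[0,0,0],[0,0,0],[0,0,0],[0,0,0],[0,0,0],[0,0,0],[0,0,0],[0,0,0]],"gripper":[0,0,0,0,0,0,0,0,0,0,0,0]}'; python3 st.py
```

```text
t: 7.7
ee_pos: [0.6549, 0.1041, 0.0605]
tool_rot: [-0.5, 0.5, 0.501, 0.5]
wrist_force: [-1.0, 3.3, 3.7]
width: 0.0005
7.7 [0.6549 0.1041 0.0605] [-1.    3.32  3.75] 0.0004602979454934299
[[-0.001 -1.    -0.   ]
 [ 0.001 -0.     1.   ]
 [-1.     0.001  0.001]]
[[-0.0026  0.0504 -0.1114]
 [-0.0026  0.0197 -0.0954]
 [-0.0026 -0.0014 -0.068 ]
 [-0.0026 -0.009  -0.0342]
 [-0.0025 -0.0015 -0.0003]
 [-0.0025  0.0195  0.0272]
 [-0.0024  0.0502  0.0432]]
```

```bash
python3 -m jog '{"linear":[[0,0.0027,0.0062],[0,0.006,0.0121],[0,0.01,0.0177],[0,0.0147,0.0228],[0,0.0198,0.0275],[0,0.0253,0.0317],[0,0.0312,0.0355],[0,0.0374,0.0387],[0,0.0438,0.0414],[0,0.0505,0.0434],[0,0.0505,0.0434],[0,0.0505,0.0434]],"delta_rot":[[0,0,0],[0,0,0],[0,0,0],[0,0,0],[0,0,0],[0,0,0],[0,0,0],[0,0,0],[0,0,0],[0,0,0],[0,0,0],[0,0,0]],"gripper":[0,0,0,0,0,0,0,0,0,0,0,0]}'
for i in 1 2 3; do python3 -m jog '{"linear":[[0,0,0],[0,0,0],[0,0,0]],"delta_rot":[[0,0,0],[0,0,0],[0,0,0]],"gripper":[0,0,0]}'|grep -E 'pos|force'; done; python3 st.py
python3 - <<'E'
from bench import optics
import cv2
a=optics.camera("top")["img"][130:255,230:420]; b=optics.camera("scene")["img"][140:260,220:410]
cv2.imwrite("pics/end.png",cv2.hconcat([cv2.resize(a,(400,263)),cv2.resize(b,(400,263))])[...,::-1])
E
```

```text
t: 8.7
ee_pos: [0.6036, 0.1468, 0.0603]
tool_rot: [-0.499, 0.501, 0.501, 0.5]
wrist_force: [-1.7, 0.9, 3.6]
width: 0.0003
ee_pos: [0.6046, 0.1463, 0.0602]
wrist_force: [-1.9, 1.6, 3.6]
ee_pos: [0.6048, 0.1463, 0.0603]
wrist_force: [-1.7, 1.5, 2.0]
ee_pos: [0.6048, 0.1463, 0.0604]
wrist_force: [-2.1, 0.5, 3.3]
9.45 [0.6048 0.1463 0.0604] [-2.05  0.5   3.29] 0.0007031659392637965
[[-0.    -1.     0.001]
 [-0.     0.001  1.   ]
 [-1.     0.    -0.   ]]
[[-0.0026  0.0003 -0.1535]
 [-0.0026 -0.0304 -0.1376]
 [-0.0026 -0.0515 -0.1101]
 [-0.0026 -0.059  -0.0763]
 [-0.0026 -0.0516 -0.0425]
 [-0.0026 -0.0305 -0.015 ]
 [-0.0026  0.0002  0.001 ]]
```

View pics/end.png

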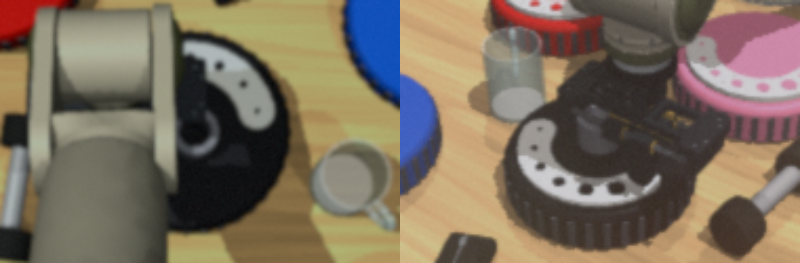

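The fingertips rest on dot 7 at 2 to 3.6 N, within 1 mm of its centre. The tape, mug, dumbbell and mouse look unmoved, so I'm handing in.

```bash
python3 -c "
from bench import ticket;print(ticket.close_job())"
```

```text
the job is handed in; nothing more can be done
None
```

The volume stroke is done and the job is handed in, about 9.5 s in on the robot's clock. On the black speaker, I set the shut fingertips on dot 1 (the smallest) and stroked the strip's middle line through dots 2 to 6. I finished holding them at rest on dot 7 (the largest).

**Contact:** the last checks put the fingertips about 1 mm from dot 7's centre. The force was 2.0–3.6 N, with the strip sunk about 2.6 mm, so the touch was light. At dots 1, 3 and 5 I read 3.0 N, 2.2 N and 3.7 N, each reading carrying about ±1 N of noise. Force was only read at dots 1, 3, 5 and 7; at dots 2, 4 and 6 I went by the planned path and a near-constant tip height of 60–61 mm.

**Bystanders:** the final pictures show the mug, dumbbell and mouse in place. The tape was partly hidden behind the gripper but appeared unmoved; I judged all four by eye and did not re-measure them. No check failed or disagreed with another.

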